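# Find the full, half-full and empty spoon canisters by weight

## Robot

A 6-joint arm with a two-finger parallel gripper is mounted at the origin on the work surface. World frame = base frame: x ahead of the robot, y to its left, z up, the work surface at z = 0. Lengths are in m, angles in rad, forces in N, time in s.
With the tool pointing down it reaches from about 0.25 to 0.725 m from the base axis. Payload 4 kg.
Tool frame: the origin (TCP) lies midway between the tips of the shut fingers; the grasp point (between the pads) lies 19 mm behind it (bot.grip_depth is the distance from the TCP to the grasp point, in m); z points along the fingers, y is the line along which they close (so a half turn about z gives the same grasp; the last joint's range is limited). The gripper opens to 85 mm and grips with 20 to 120 N. Pads are 22 mm wide; open, the fingers measure 114 mm over their backs; the gripper's body (76 mm by 85 mm) begins 54 mm behind the grasp point. The pads swing forward as they close: fully open they stand 13 mm farther back than shut.
Start: joints at [1.267, 0.241, 0.005, 1.335, 0, 1.571], TCP at [0.15, 0.477, 0.2] pointing down, gripper open.
Joint ranges: [-2.72, 2.72], [-1.05, 1.87], [-1.09, 1.28], [-1.99, 2.15], [-1.42, 1.44], [-3.14, 3.14]. Speed limits (rad/s): [2.79, 2.79, 3.14, 3.14, 3.14, 3.14].

## Interface

Orientations are given as a unit quaternion [x, y, z, w].
In Python, from workcell import bot gives the robot as it stands.
- The arm moves only by the shell command python3 -m creep 'ROWS'. ROWS is JSON, one flat list of numbers, 5 for each row, row after row: the shift along the world's x, y, z in m, then the turn about the world's z in rad, then the finger opening in m, from 0 to 0.0854. In form: [x, y, z, twist, claw, x, y, z, twist, claw, ...]. A call has 1 to 10 rows; each row is the pose to reach, as a shift and turn from the pose commanded when the call began; what a row does not reach only later rows make up. A row lasts 1/12 s, in which the tool goes at most 41.7 mm and 7.16 degrees, less where a joint would pass 70% of its speed; a pose out of reach is approached as far as the arm can. A call with a gripper value outside its range is refused whole. The fingers move at their own pace and stop on an object; the grip force is fixed at half the most. Time passes only in rows, so rows that repeat a pose let the fingers close. It gives the time, the measured TCP pose, the force, the opening and the grip force at its end, in the units of the state.
- bot.get_obs(): the state, without advancing time (a new reading comes with each control period).
- bot.camera(name): name is "scene" or "side" or "wrist"; returns a dict with "pixels" (384x512x3 uint8, red, green, blue), "camera_matrix" (3x3 intrinsics, pixels), "dist_coeffs" ([k1, k2, p1, p2, k3] as OpenCV has them; the pictures are not rectified), "extrinsics" (4x4, takes a point from world to camera coordinates); the wrist camera has in their place "T_tool_cam" (4x4, takes a point from camera to tool coordinates, whose origin is the TCP and whose axes are the flange's). Camera axes: x right, y down, z forward; pixel columns grow to the right and rows downward; lengths in m; the calibration is good to about 2 mm. A picture is of the moment at which its call begins: read the wrist's pose just before it. There is no depth.
- bot.job_done(): hands the job in; it is judged then, once.
Trained networks look in the newest picture that a camera, given by its name, has taken for a name from the list of things; names that differ only in an ending like _2 or _b are one class to them, and where a whole thing is asked for, a point or a joint stands for the part that bears it (a point fixed in the world has none). Each returns a list of dicts, best first, with "score" (0 to 1); they miss things now and then, are a little off and sometimes report something else, mostly with a low value. They report only what shows in the picture. A call takes as long as a camera call. They do not tell look-alikes from the thing itself.
- bot.look_for(camera, thing): "centre" ([column, row] as shares, 0 to 1, of the picture: columns of its width, rows of its height, amid what is visible of it).
- bot.place_of(camera, thing): "centre" ([column, row] as shares, 0 to 1, of the picture: columns of its width, rows of its height: a listed point, or the origin of a listed thing).
The state is a dict: "clock": time; "joint_pos": joint angles; "joint_vel": joint speeds; "tau": joint torques, N m; "eef_pos": TCP position; "tool_rot": TCP orientation; "ft_force": force on the tool from outside, world axes, zero at the start; "ft_torque": the same for the moment, N m; "grip_width": finger opening in m; "grasp_force": force on a finger pad.
Only numpy, scipy, OpenCV 4.12 (cv2) and the standard library are available. Lean on these libraries where they do the work, as an engineer would, in place of code of your own. Each camera call takes 0.05 s, during which the arm holds its last target. There are 200 camera calls.

## Task

Three steel teaspoon canisters look alike and their lids stay shut: one is full, one is half full, one is empty. Feel by lifting which is which, then stand the full one on the round serving tray and the empty one in the grey washing-up tub, and leave the half-full one standing on the table. Set each one down gently and upright without dropping it, and do not disturb the other things.

Things in the scene. Friction and masses are not known exactly. Their poses are not given: they have to be found in the camera images.
- canister_a: one of three identical-looking shut steel canisters: 79 mm across, 90 mm high to the lid top, with a round black knob on the axis, 26 mm across, 94 to 120 mm above the underside (take it by the knob). Origin: centre of the underside, z up. About 0.2 kg if empty, 0.5 kg if half full, 0.8 kg if full (+- 0.1); any of the three may be any of these. The contents sit low and still.
- canister_b: one of three identical-looking shut steel canisters: 79 mm across, 90 mm high to the lid top, with a round black knob on the axis, 26 mm across, 94 to 120 mm above the underside (take it by the knob). Origin: centre of the underside, z up. About 0.2 kg if empty, 0.5 kg if half full, 0.8 kg if full (+- 0.1); any of the three may be any of these. The contents sit low and still.
- canister_c: one of three identical-looking shut steel canisters: 79 mm across, 90 mm high to the lid top, with a round black knob on the axis, 26 mm across, 94 to 120 mm above the underside (take it by the knob). Origin: centre of the underside, z up. About 0.2 kg if empty, 0.5 kg if half full, 0.8 kg if full (+- 0.1); any of the three may be any of these. The contents sit low and still.
- tray: flat round aluminium serving tray, fixed to the table, 260 mm across, its floor 4 mm and its rim about 15 mm above the table; it lies to the left or the right of the canisters. Origin: centre of its underside; a cup stands on its +x half, the -x half is free.
- tub: open grey plastic washing-up tub, fixed, 200 mm (x) by 220 mm (y), 60 mm high, walls and floor 5 mm thick; on the other side of the canisters from the tray. Origin: centre of its underside; a mug stands in its +x half, the -x half is free.
- cup: white plastic cup standing on the tray, 58 mm across, 75 mm tall, 65 mm from the tray centre towards the tray frame's +x side. Bystander; origin: centre of its underside.
- mug: used white ceramic mug without handle, standing in the tub, 66 mm across, 85 mm tall, 55 mm from the tub centre on its +x side. Bystander; origin: centre of its underside.
- shaker: small glass shaker, 40 mm across, 70 mm tall, standing among the canisters. Bystander; origin: centre of its underside.
- jar: small amber glass jar, 52 mm across, 70 mm tall. Bystander; origin: centre of its underside.
There are look-alikes about, which are no part of the job. Leave any turquoise look-alike of the canister_c alone.

How it is judged:
At the end, for the whole second after the job is handed in: The full canister (it presses on the tray with more than 6.25 N) stands on the tray within 110 mm of its centre; the empty one (under 3.2 N) stands on the floor of the tub; the remaining, half-full one stands on the table top (z = 0); all three upright within 0.1 rad, still and released (angle between each of canister_a, canister_b, canister_c's own z axis and vertical below 0.1 rad and linear speed of each of canister_a, canister_b, canister_c below 0.02 m/s and ((contact force between canister_a and tray above 6.25 N and horizontal distance between canister_a and tray below 0.11 m) or (contact force between canister_b and tray above 6.25 N and horizontal distance between canister_b and tray below 0.11 m) or (contact force between canister_c and tray above 6.25 N and horizontal distance between canister_c and tray below 0.11 m)) and ((contact force between canister_a and tub between 1 and 3.2 N and z of canister_a in the frame of tub below 0.012 m) or (contact force between canister_b and tub between 1 and 3.2 N and z of canister_b in the frame of tub below 0.012 m) or (contact force between canister_c and tub between 1 and 3.2 N and z of canister_c in the frame of tub below 0.012 m)) and height (world z) of any of canister_a, canister_b, canister_c below 0.0025 m); the robot touches nothing.
It fails at once if a canister is tipped over (more than 40 degrees) (angle between any of canister_a, canister_b, canister_c's own z axis and vertical above 0.7 rad).
It fails at once if a canister is dropped or knocked along (faster than 0.5 m/s while the fingers do not hold it: a fall of over about 13 mm) ((linear speed of canister_a above 0.5 m/s and contact force between the fingers and canister_a below 0.1 N) or (linear speed of canister_b above 0.5 m/s and contact force between the fingers and canister_b below 0.1 N) or (linear speed of canister_c above 0.5 m/s and contact force between the fingers and canister_c below 0.1 N)).
It fails at once if a bystander is pushed more than 30 mm away or knocked over (distance of any of cup, mug, shaker, jar from where it was at the start of the episode above 0.03 m or angle between any of cup, mug, shaker, jar's own z axis and vertical above 0.5 rad).
It also fails if it takes over 72 s, if anything falls off the work surface, if the arm or the gripper's body presses on something with over 40 N, if the wrist force passes 120 N, or if a joint passes its speed limit or range.

## Working session

There is one attempt and no reset: what is moved stays moved. The work goes in short steps, Python scripts to look and compute and a shell command to move; the robot and the scene stay as the last step left them, time stands still between calls to the robot, and variables do not carry over. Pictures are saved under pics/ and viewed, at most 10 in all, crops included, and the job is handed in when it is done.

```bash
mkdir -p pics; cat > h.py <<'E'
import numpy as np, cv2
from workcell import bot
def snap(cam,fn=None):
    c=bot.camera(cam)
    if fn: cv2.imwrite('pics/'+fn,c['pixels'][:,:,::-1])
    return c
def ground(c,uv,z):
    K=np.array(c['camera_matrix']);d=np.array(c['dist_coeffs']);E=np.array(c['extrinsics'])
    p=cv2.undistortPoints(np.array([[uv]],float),K,d)[0,0]
    r=E[:3,:3].T@np.array([p[0],p[1],1]);o=-E[:3,:3].T@E[:3,3]
    return o+r*(z-o[2])/r[2]
def px(c,P):
    E=np.array(c['extrinsics']);r,_=cv2.Rodrigues(E[:3,:3])
    return cv2.projectPoints(np.array([P],float),r,E[:3,3],np.array(c['camera_matrix']),np.array(c['dist_coeffs']))[0][0,0]
E
python3 - <<'E'
from h import *
np.set_printoptions(precision=3,suppress=True)
print({k:np.round(v,3) for k,v in bot.get_obs().items()})
for cam in ['scene','side']:
    c=snap(cam,cam+'0.png')
    for t in ['canister_a','tray','tub','cup','mug','shaker','jar']:
        for r in bot.place_of(cam,t)[:6]:
            uv=np.array(r['centre'])*[512,384]
            z=0
            if t=='cup': z=.004
            if t=='mug': z=.005
            print(cam,t,round(r['score'],2),uv.round(0),ground(c,uv,z)[:2])
E
```

```text
{'clock': np.float64(0.0), 'joint_pos': array([1.267, 0.241, 0.004, 1.335, 0.   , 1.571]), 'joint_vel': array([ 0.001, -0.   ,  0.   ,  0.001,  0.001,  0.001]), 'tau': array([  0.   , -37.232,  25.241,   0.017,   0.   ,  -0.   ]), 'eef_pos': array([0.149, 0.476, 0.199]), 'tool_rot': array([ 0.151,  0.988, -0.001, -0.   ]), 'ft_force': array([0.033, 0.58 , 0.872]), 'ft_torque': array([-0.094, -0.023,  0.006]), 'grasp_force': np.float64(0.0), 'grip_width': np.float64(0.085)}
scene canister_a 0.94 [320. 181.] [0.349 0.064]
scene canister_a 0.86 [233. 173.] [ 0.507 -0.12 ]
scene canister_a 0.76 [306. 221.] [0.474 0.129]
scene canister_a 0.75 [146. 165.] [ 0.67  -0.316]
scene canister_a 0.74 [277. 157.] [ 0.375 -0.08 ]
scene canister_a 0.71 [165. 191.] [ 0.685 -0.201]
scene tray 0.74 [359. 295.] [0.53  0.357]
scene tub 0.63 [192. 126.] [ 0.479 -0.347]
scene cup 0.97 [347. 319.] [0.598 0.376]
scene mug 0.55 [175. 130.] [ 0.528 -0.366]
scene shaker 0.53 [266. 190.] [ 0.479 -0.015]
scene jar 0.68 [258. 281.] [0.677 0.168]
side canister_a 0.98 [342. 244.] [ 0.684 -0.196]
side canister_a 0.96 [187. 196.] [0.353 0.073]
side canister_a 0.89 [256. 238.] [ 0.494 -0.123]
side canister_a 0.87 [360. 280.] [ 0.681 -0.307]
side canister_a 0.86 [209. 234.] [ 0.386 -0.081]
side canister_a 0.81 [317. 201.] [ 0.678 -0.039]
side cup 0.82 [251. 120.] [0.604 0.372]
side mug 0.77 [308. 321.] [ 0.537 -0.38 ]
side shaker 0.76 [240. 208.] [ 0.479 -0.009]
side jar 0.73 [292. 157.] [0.671 0.159]
side jar 0.35 [240. 205.] [ 0.481 -0.001]
```

```bash
python3 -c "
import cv2,numpy as np
a=cv2.imread('pics/scene0.png');b=cv2.imread('pics/side0.png')
cv2.imwrite('pics/s1.png',cv2.resize(a,(800,600)));cv2.imwrite('pics/s2.png',cv2.resize(b,(800,600)))"
```

```text
(no output)
```

View pics/s1.png

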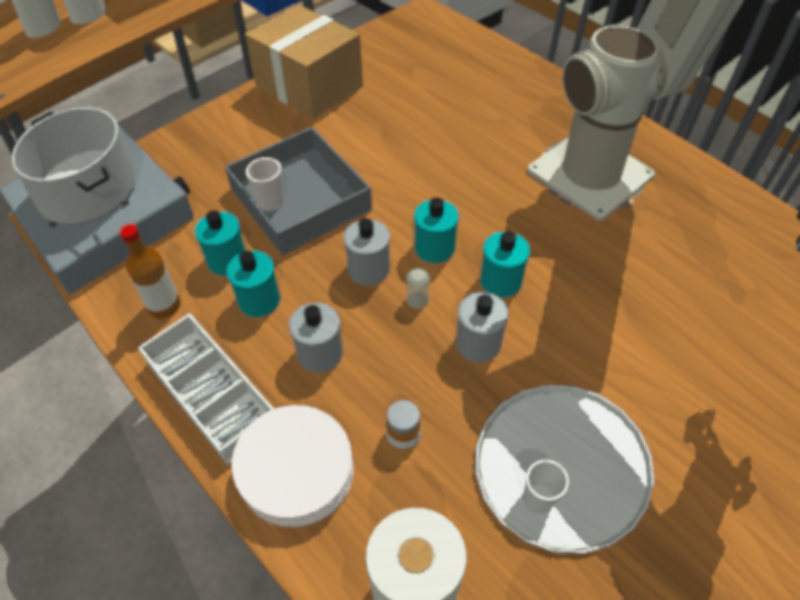

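View pics/s2.png

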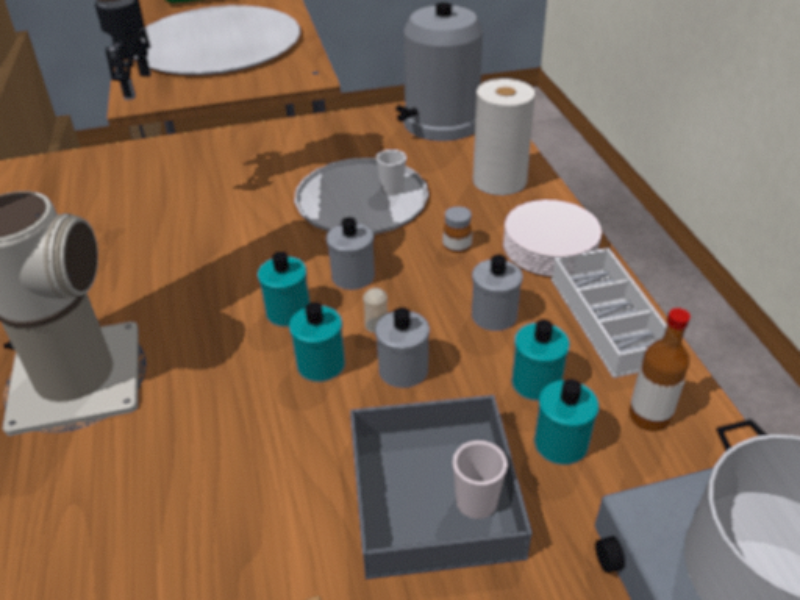

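The three steel canisters are at about (366,252), (316,338) and (481,327) in the scene view, and (403,347), (497,292) and (351,253) in the side view. The four turquoise ones are look-alikes, so I leave them alone. The tray (+y) holds the cup and the tub (-y) holds the mug. Next I locate the knobs and the tub and tray geometry precisely.

```bash
cat > m.py <<'E'
from h import *
from scipy.optimize import least_squares
np.set_printoptions(precision=3,suppress=True)
C={k:snap(k) for k in ['scene','side']}
im={k:C[k]['pixels'].astype(int) for k in C}
def blob(cam,uv,r=11):
    u,v=np.round(uv).astype(int);w=im[cam][v-r:v+r+1,u-r:u+r+1].max(2)
    m=(w<70).astype(np.uint8);n,l,s,ce=cv2.connectedComponentsWithStats(m)
    i=1+np.argmax(s[1:,4]);return ce[i]+[u-r,v-r],s[i,4]
def tri(uvs):
    f=lambda P:np.concatenate([px(C[k],P)-uvs[k] for k in uvs])
    s=least_squares(f,[.5,0,.1]);return s.x,np.abs(s.fun).max()
S=.64
for n,a,b in [('A1',(366,229),(402,320)),('A2',(484,305),(349,228)),('A3',(313,315),(498,265))]:
    q={'scene':blob('scene',np.array(a)*S,8),'side':blob('side',np.array(b)*S,8)}
    print(n,tri({k:q[k][0] for k in q}),{k:(q[k][0],q[k][1],ground(C[k],q[k][0],.107)[:2]) for k in q})
for n,cam,pts in [('tubrim','scene',[(228,165),(313,130),(370,188),(283,226)]),('tubrim','side',[(352,408),(497,400),(528,538),(366,556)])]:
    P=np.array([ground(C[cam],np.array(p)*S,.06)[:2] for p in pts]);print(n,cam,P.tolist(),P.mean(0))
# tray ellipse edges
for cam,pts in [('scene',[(476,465),(563,387),(652,470),(570,550)]),('side',[(296,192),(365,160),(429,190),(362,230)])]:
    P=np.array([ground(C[cam],np.array(p)*S,.015)[:2] for p in pts]);A=np.c_[2*P,np.ones(len(P))];x=np.linalg.lstsq(A,(P**2).sum(1),rcond=None)[0];print('tray',cam,x[:2],np.sqrt(x[2]+x[0]**2+x[1]**2))
E
python3 m.py
python3 -c "
import cv2,numpy as np
a=cv2.imread('pics/scene0.png')[110:250,110:360];b=cv2.imread('pics/side0.png')[130:375,150:400]
a=cv2.resize(a,(750,420),interpolation=cv2.INTER_CUBIC);b=cv2.resize(b,(600,588),interpolation=cv2.INTER_CUBIC)
cv2.imwrite('pics/cr1.png',a);cv2.imwrite('pics/cr2.png',b)"
```

```text
A1 (array([ 0.498, -0.119,  0.106]), np.float64(0.05953175232417607)) {'scene': (array([233.726, 146.036]), np.int32(84), array([ 0.499, -0.118])), 'side': (array([257.068, 203.97 ]), np.int32(132), array([ 0.498, -0.12 ]))}
A2 (array([0.47 , 0.125, 0.106]), np.float64(0.06759651416777501)) {'scene': (array([309.333, 195.452]), np.int32(93), array([0.471, 0.125])), 'side': (array([223.343, 144.892]), np.int32(102), array([0.47 , 0.124]))}
A3 (array([ 0.674, -0.039,  0.105]), np.float64(0.22059261489090431)) {'scene': (array([199.703, 202.089]), np.int32(101), array([ 0.675, -0.038])), 'side': (array([318.874, 169.595]), np.int32(111), array([ 0.674, -0.041]))}
tubrim scene [[0.558435769821223, -0.46335048746748225], [0.37406559426506536, -0.429414329778491], [0.4003154944383861, -0.22268054963732947], [0.5758634808401544, -0.2571837527482826]] [ 0.477 -0.343]
tubrim side [[0.4002816095887702, -0.2262474526488657], [0.5950620344006564, -0.2650043724198663], [0.5583514532090668, -0.47559925318837276], [0.3708484062608064, -0.44873601886320974]] [ 0.481 -0.354]
tray scene [0.537 0.365] 0.12983525427410966
tray side [0.537 0.356] 0.12967198808057712
```

View pics/cr1.png

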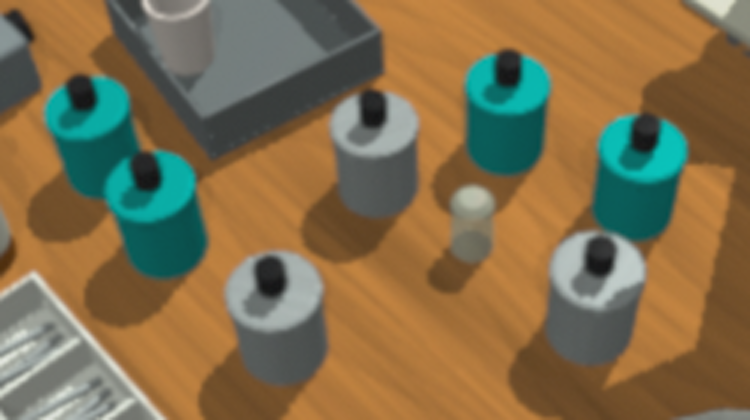

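View pics/cr2.png

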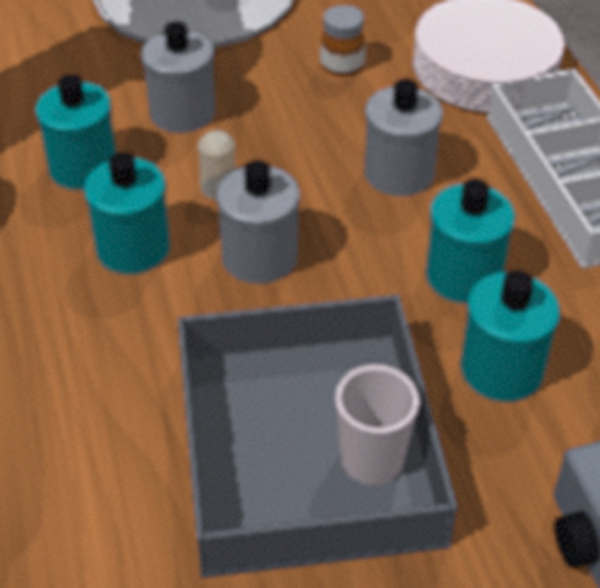

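The crops confirm three grey steel canisters: A1 (0.498,-0.119), A2 (0.470,0.125) and A3 (0.674,-0.039). Both knob heights triangulate to about 0.106 m, as they should. The four turquoise ones stay where they are. The tub target is about (0.436,-0.347) and the tray target about (0.488,0.349). I go to A2 first.

```bash
python3 -m creep '[0.32,-0.352,0,0,0.0854,0.32,-0.352,0,0,0.0854,0.32,-0.352,0,0,0.0854,0.32,-0.352,0,0,0.0854,0.32,-0.352,0,0,0.0854,0.32,-0.352,0,0,0.0854,0.32,-0.352,0,0,0.0854,0.32,-0.352,0,0,0.0854,0.32,-0.352,0,0,0.0854,0.32,-0.352,0,0,0.0854]'
```

```text
clock: 1.73
eef_pos: [0.431, 0.167, 0.2006]
tool_rot: [0.151, 0.988, 0.0, 0.0]
ft_force: [0.0, 0.7, 0.5]
grip_width: 0.0852
grasp_force: 0.0
```

```bash
python3 -m creep '[0.02,-0.021,0,0,0.0854,0.0395,-0.043,0,0,0.0854,0.0395,-0.043,-0.02,0,0.07,0.0395,-0.043,-0.05,0,0.07,0.0395,-0.043,-0.075,0,0.07,0.0395,-0.043,-0.09,0,0.07,0.0395,-0.043,-0.1,0,0.07,0.0395,-0.043,-0.105,0,0.07,0.0395,-0.043,-0.105,0,0.07,0.0395,-0.043,-0.105,0,0.05]'; python3 -m creep '[0,0,0,0,0.02,0,0,0,0,0.02,0,0,0,0,0.02,0,0,0,0,0.02,0,0,0,0,0.02,0,0,0,0,0.02]'
```

```text
clock: 2.57
eef_pos: [0.47, 0.1261, 0.096]
tool_rot: [0.151, 0.989, 0.0, 0.001]
ft_force: [0.3, -0.4, 0.3]
grip_width: 0.0593
grasp_force: 0.0
clock: 3.07
eef_pos: [0.4694, 0.1258, 0.0955]
tool_rot: [0.151, 0.988, 0.0, 0.0]
ft_force: [0.3, 0.7, 0.3]
grip_width: 0.0202
grasp_force: 0.0
```

Width is 20 mm with no force, so the knob is not between the pads. I'll look.

```bash
python3 - <<'E'
from h import *
a=snap('scene')['pixels'][120:264,240:400,::-1];b=snap('side')['pixels'][90:234,150:310,::-1];w=snap('wrist')['pixels'][:,:,::-1]
a=cv2.resize(a,(400,300),interpolation=cv2.INTER_CUBIC);b=cv2.resize(b,(400,300),interpolation=cv2.INTER_CUBIC)
cv2.imwrite('pics/g1.png',np.vstack([np.hstack([a,b]),np.hstack([cv2.resize(w,(400,300)),a*0])]))
E
```

```text
(no output)
```

View pics/g1.png

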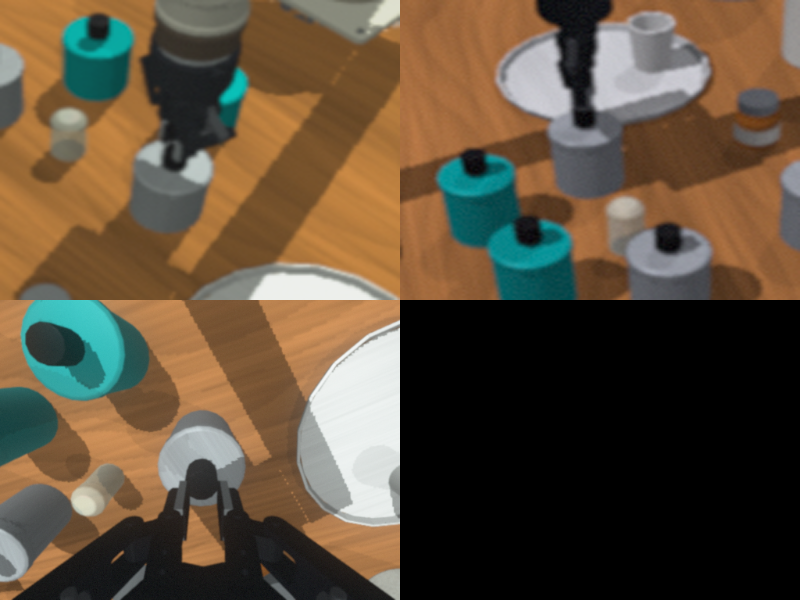

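The wrist view puts the knob at (202,480), just beyond the finger tips at (185,495) and (230,490). So the fingers stand beside or above it. I'll check the geometry with projections.

```bash
python3 - <<'E'
from h import *
from scipy.spatial.transform import Rotation as R
np.set_printoptions(precision=3,suppress=True)
o=bot.get_obs();T=np.eye(4);T[:3,:3]=R.from_quat(o['tool_rot']).as_matrix();T[:3,3]=o['eef_pos'];print(T)
c=snap('wrist','w1.png');W=T@np.array(c['T_tool_cam']);print(W);c['extrinsics']=np.linalg.inv(W)
cy=o['eef_pos'];off=T[:3,1]*.010
for n,P in [('tcp',cy),('tipL',cy+off+[0,0,.0]),('tipR',cy-off),('knobtop',[.47,.125,.12]),('knobmid',[.47,.125,.107]),('lid',[.47,.125,.09])]: print(n,px(c,P),[px(snap(k),P) for k in('scene','side')])
a=c['pixels'][190:310,190:350,::-1]
s=snap('scene','sc1.png')['pixels'][150:240,270:390,::-1];d=snap('side','sd1.png')['pixels'][90:180,170:290,::-1]
f=lambda x:cv2.resize(x,(400,300),interpolation=cv2.INTER_CUBIC)
g=np.vstack([np.hstack([f(s),f(d)]),np.hstack([f(a),f(a)*0])]);g=np.clip(255*(g/255.)**.5,0,255).astype(np.uint8)
cv2.imwrite('pics/g2.png',g)
for r in bot.place_of('wrist','canister_a')[:3]:
    uv=np.array(r['centre'])*[512,384];print(r['score'],uv,ground(c,uv,0))
E
```

```text
[[-0.954  0.299  0.     0.469]
 [ 0.299  0.954 -0.     0.126]
 [-0.    -0.    -1.     0.095]
 [ 0.     0.     0.     1.   ]]
[[ 0.3    0.902  0.31   0.389]
 [ 0.954 -0.284 -0.097  0.15 ]
 [ 0.     0.325 -0.946  0.271]
 [ 0.     0.     0.     1.   ]]
tcp [261.024 220.529] [array([309.44 , 198.032]), array([223.353, 148.053])]
tipL [275.708 220.517] [array([311.479, 201.095]), array([223.752, 145.818])]
tipR [246.339 220.539] [array([307.42 , 194.999]), array([222.951, 150.314])]
knobtop [260.24  239.709] [array([309.936, 191.925]), array([223.046, 140.511])]
knobmid [260.214 229.632] [array([309.447, 195.147]), array([223.368, 144.578])]
lid [260.184 218.331] [array([308.821, 199.262]), array([223.783, 149.816])]
0.94 [ 62.925 265.306] [ 0.5   -0.117  0.   ]
0.94 [260.096 177.715] [0.468 0.126 0.   ]
0.88 [146.125  72.192] [0.344 0.058 0.   ]
```

View pics/g2.png

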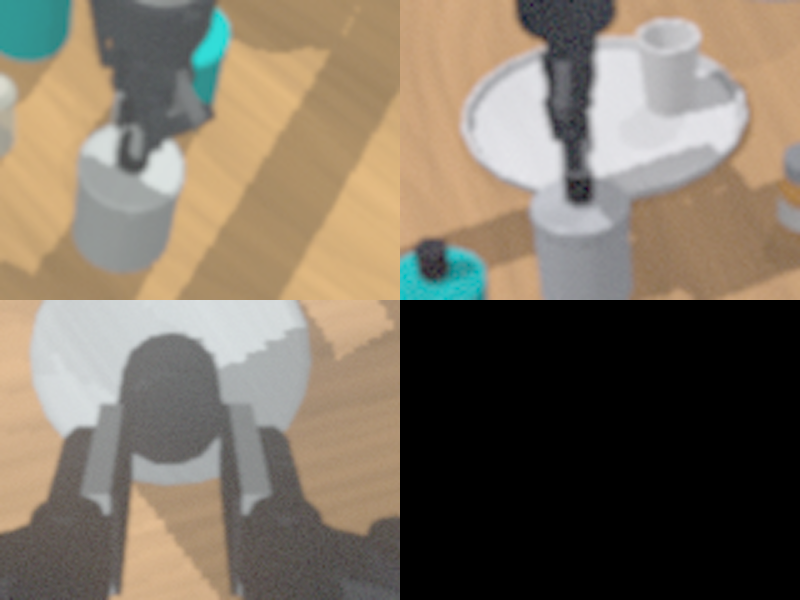

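```bash
python3 -m creep '[0,0,0,0,0,0,0,0,0,0,0,0,0,0,0]';python3 -m creep '[0,0,0,0,0,0,0,0,0,0,0,0,0,0,0]'
```

```text
clock: 4.27
eef_pos: [0.4693, 0.1258, 0.0953]
tool_rot: [0.151, 0.988, 0.0, -0.0]
ft_force: [0.2, -0.2, 0.2]
grip_width: 0.0001
grasp_force: 0.0
clock: 4.52
eef_pos: [0.4694, 0.1258, 0.0953]
tool_rot: [0.151, 0.988, 0.0, -0.0]
ft_force: [0.2, 0.1, 0.5]
grip_width: -0.0001
grasp_force: 0.0
```

```bash
python3 - <<'E'
from h import *
w=snap('wrist','w2.png')['pixels'][190:310,190:350,::-1]
s=snap('scene','sc2.png')['pixels'][150:240,270:390,::-1];d=snap('side','sd2.png')['pixels'][90:180,170:290,::-1]
f=lambda x:cv2.resize(x,(400,300),interpolation=cv2.INTER_CUBIC)
g=np.vstack([np.hstack([f(s),f(d)]),np.hstack([f(w),f(w)*0])]);g=np.clip(255*(g/255.)**.4,0,255).astype(np.uint8)
cv2.imwrite('pics/g3.png',g)
E
```

```text
(no output)
```

View pics/g3.png

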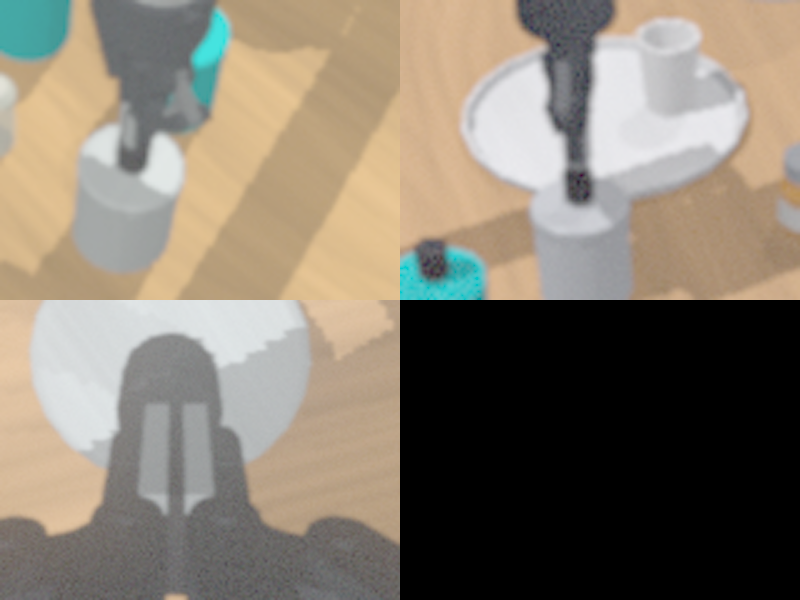

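Fingers close to zero directly above the knob in all three views. In the side view the whole knob is visible below the pad ends at (583,170). The real tips therefore sit at least 25 mm behind the reported TCP, at about z 0.12. I'll open, go down 20 mm and close again.

```bash
python3 -m creep '[0,0,0,0,0.06,0,0,0,0,0.06,0,0,0,0,0.06,0,0,0,0,0.06,0,0,0,0,0.06,0,0,-0.005,0,0.06,0,0,-0.01,0,0.06,0,0,-0.015,0,0.06,0,0,-0.02,0,0.06,0,0,-0.02,0,0.06]'; python3 -m creep '[0,0,0,0,0.03,0,0,0,0,0.03,0,0,0,0,0.015,0,0,0,0,0.01,0,0,0,0,0.01,0,0,0,0,0.01]'
```

```text
clock: 5.5
eef_pos: [0.4682, 0.1255, 0.0738]
tool_rot: [0.151, 0.988, -0.001, -0.001]
ft_force: [0.1, -0.1, -0.1]
grip_width: 0.0598
grasp_force: 0.0
clock: 6.0
eef_pos: [0.4694, 0.1252, 0.0757]
tool_rot: [0.152, 0.988, -0.0, 0.0]
ft_force: [-1.8, -2.3, 3.3]
grip_width: 0.0235
grasp_force: 58.9
```

Gripped at 59 N. Now lift and weigh.

```bash
python3 -m creep '[0,0,0.005,0,0,0,0,0.012,0,0,0,0,0.02,0,0,0,0,0.03,0,0,0,0,0.03,0,0,0,0,0.03,0,0,0,0,0.03,0,0,0,0,0.03,0,0]'; python3 - <<'E'
from h import *
np.set_printoptions(precision=2,suppress=True)
for i in range(4):
    snap('wrist','w3.png' if i==0 else None);o=bot.get_obs();print(o['ft_force'],o['grasp_force'],o['grip_width'],o['eef_pos'])
E
```

```text
clock: 6.67
eef_pos: [0.4687, 0.1257, 0.1048]
tool_rot: [0.151, 0.988, -0.0, -0.001]
ft_force: [0.1, -0.2, -8.4]
grip_width: 0.0232
grasp_force: 59.3
[-0.62 -0.75 -9.26] 59.31984543800354 0.023325097492454337 [0.47 0.13 0.1 ]
[ 0.14 -0.14 -8.47] 59.320358633995056 0.02346514243002386 [0.47 0.13 0.1 ]
[ 0.   -0.32 -8.34] 59.320276379585266 0.023425429004199406 [0.47 0.13 0.1 ]
[-0.69 -0.08 -8.4 ] 59.319995641708374 0.023161362678545776 [0.47 0.13 0.1 ]
```

8.5 N means it is full, so A2 goes to the tray.

```bash
python3 -m creep '[0.001,0.01,0.01,0,0,0.002,0.03,0.02,0,0,0.004,0.055,0.025,0,0,0.006,0.085,0.025,0,0,0.009,0.115,0.025,0,0,0.012,0.145,0.025,0,0,0.014,0.175,0.025,0,0,0.016,0.2,0.025,0,0,0.018,0.215,0.025,0,0,0.018,0.224,0.025,0,0]'; python3 -m creep '[0,0,-0.01,0,0,0,0,-0.025,0,0,0,0,-0.035,0,0,0,0,-0.042,0,0,0,0,-0.046,0,0,0,0,-0.048,0,0,0,0,-0.049,0,0,0,0,-0.05,0,0,0,0,-0.05,0,0]'
```

```text
clock: 7.7
eef_pos: [0.4873, 0.3522, 0.1295]
tool_rot: [0.15, 0.989, 0.0, -0.0]
ft_force: [-0.2, -0.3, -8.7]
grip_width: 0.0234
grasp_force: 60.1
clock: 8.45
eef_pos: [0.4878, 0.3499, 0.0809]
tool_rot: [0.151, 0.988, 0.0, 0.0]
ft_force: [0.9, 0.8, -8.0]
grip_width: 0.0231
grasp_force: 60.1
```

```bash
python3 - <<'E'
from h import *
s=snap('scene','sc4.png')['pixels'][220:370,280:440,::-1];d=snap('side','sd4.png')['pixels'][70:190,170:298,::-1]
cv2.imwrite('pics/g4.png',np.hstack([cv2.resize(s,(400,375),interpolation=cv2.INTER_CUBIC),cv2.resize(d,(400,375),interpolation=cv2.INTER_CUBIC)]))
print(bot.get_obs()['ft_force'],bot.get_obs()['eef_pos'])
E
```

```text
[-0.05052909  0.53616852 -7.83797605] [0.48772158 0.35000502 0.08094944]
```

View pics/g4.png

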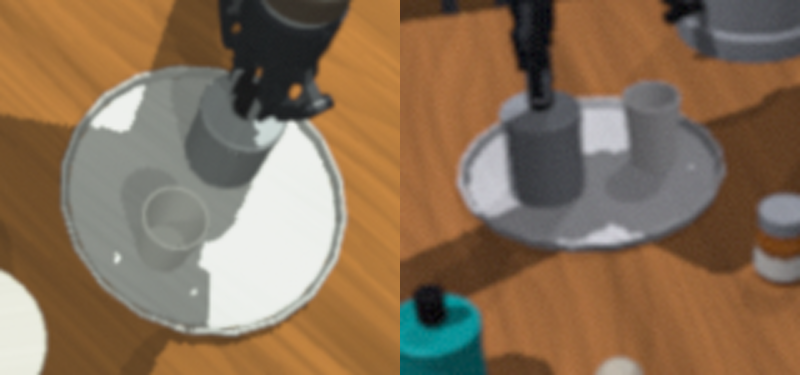

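The canister hangs just over the free half of the tray, at (235,130) in the scene crop, inside the rim and clear of the cup. I lower it in 1 mm steps.

```bash
python3 -m creep '[0,0,-0.001,0,0,0,0,-0.001,0,0,0,0,-0.002,0,0,0,0,-0.002,0,0]';python3 -m creep '[0,0,-0.001,0,0,0,0,-0.001,0,0,0,0,-0.001,0,0]'
```

```text
clock: 8.88
eef_pos: [0.488, 0.35, 0.0798]
tool_rot: [0.151, 0.988, 0.001, 0.001]
ft_force: [-1.5, -1.2, -0.0]
grip_width: 0.0235
grasp_force: 60.9
clock: 9.13
eef_pos: [0.4881, 0.35, 0.0797]
tool_rot: [0.151, 0.988, 0.001, 0.001]
ft_force: [-2.4, -2.7, 6.0]
grip_width: 0.0235
grasp_force: 61.5
```

```bash
python3 -m creep '[0,0,0.001,0,0.03,0,0,0.001,0,0.05,0,0,0.001,0,0.06,0,0,0.001,0,0.06,0,0,0.001,0,0.06,0,0,0.01,0,0.06,0,0,0.03,0,0.06,0,0,0.06,0,0.06,0,0,0.09,0,0.06,0,0,0.12,0,0.06]'; python3 -m creep '[0.01,-0.469,0,0,0.06,0.01,-0.469,0,0,0.06,0.01,-0.469,0,0,0.06,0.01,-0.469,0,0,0.06,0.01,-0.469,0,0,0.06,0.01,-0.469,0,0,0.06,0.01,-0.469,0,0,0.06,0.01,-0.469,0,0,0.06,0.01,-0.469,0,0,0.06,0.01,-0.469,0,0,0.06]'
```

```text
clock: 9.97
eef_pos: [0.4871, 0.3497, 0.199]
tool_rot: [0.151, 0.988, -0.0, -0.0]
ft_force: [0.7, 1.5, 0.2]
grip_width: 0.0601
grasp_force: 0.0
clock: 10.8
eef_pos: [0.4962, -0.0687, 0.1983]
tool_rot: [0.151, 0.988, 0.0, 0.001]
ft_force: [0.7, 0.4, 0.0]
grip_width: 0.06
grasp_force: 0.0
```

```bash
python3 - <<'E'
from h import *
np.set_printoptions(precision=3,suppress=True)
print(bot.get_obs()['eef_pos'])
for cam in ['scene','side']:
    c=snap(cam,cam+'5.png')
    for t in ['canister_a','cup']:
        for r in bot.place_of(cam,t)[:7]:
            uv=np.array(r['centre'])*[512,384];print(cam,t,round(r['score'],2),ground(c,uv,0)[:2])
E
```

```text
[ 0.496 -0.069  0.198]
scene canister_a 0.98 [ 0.38  -0.083]
scene canister_a 0.96 [ 0.698 -0.186]
scene canister_a 0.85 [ 0.676 -0.039]
scene canister_a 0.83 [ 0.68  -0.313]
scene canister_a 0.73 [ 0.496 -0.11 ]
scene canister_a 0.62 [0.487 0.351]
scene canister_a 0.6 [0.344 0.066]
scene cup 0.72 [0.603 0.372]
side canister_a 0.87 [ 0.386 -0.078]
side canister_a 0.7 [ 0.69  -0.184]
side canister_a 0.65 [0.489 0.354]
side canister_a 0.65 [ 0.675 -0.314]
side canister_a 0.62 [ 0.675 -0.042]
side canister_a 0.57 [ 0.496 -0.122]
side canister_a 0.57 [0.348 0.061]
side cup 0.29 [ 0.539 -0.376]
```

The full canister stands at (0.488,0.352) on the tray and the cup has not moved. Now A1.

```bash
python3 -m creep '[0.001,-0.03,0,0,0.06,0.001,-0.052,0,0,0.06,0.001,-0.052,-0.02,0,0.06,0.001,-0.052,-0.05,0,0.06,0.001,-0.052,-0.08,0,0.06,0.001,-0.052,-0.1,0,0.06,0.001,-0.052,-0.112,0,0.06,0.001,-0.052,-0.119,0,0.06,0.001,-0.052,-0.124,0,0.06,0.001,-0.052,-0.124,0,0.06]'; python3 -m creep '[0,0,0,0,0.03,0,0,0,0,0.03,0,0,0,0,0.015,0,0,0,0,0.01,0,0,0,0,0.01,0,0,0,0,0.01]'
```

```text
clock: 11.93
eef_pos: [0.4972, -0.1176, 0.0729]
tool_rot: [0.15, 0.989, 0.0, -0.0]
ft_force: [1.1, -0.0, 0.6]
grip_width: 0.0598
grasp_force: 0.0
clock: 12.43
eef_pos: [0.4982, -0.1192, 0.0746]
tool_rot: [0.151, 0.988, -0.0, 0.001]
ft_force: [-1.5, 0.1, 5.4]
grip_width: 0.0233
grasp_force: 59.0
```

```bash
python3 -m creep '[0,0,0.005,0,0,0,0,0.012,0,0,0,0,0.02,0,0,0,0,0.03,0,0,0,0,0.03,0,0,0,0,0.03,0,0,0,0,0.03,0,0,0,0,0.03,0,0]'; python3 - <<'E'
from h import *
np.set_printoptions(precision=2,suppress=True)
f=[]
for i in range(4):
    snap('side');f.append(bot.get_obs()['ft_force'])
print(np.array(f),bot.get_obs()['eef_pos'])
E
```

```text
clock: 13.1
eef_pos: [0.4968, -0.1187, 0.1029]
tool_rot: [0.151, 0.988, 0.0, -0.0]
ft_force: [-1.1, 0.6, -1.2]
grip_width: 0.023
grasp_force: 59.1
[[ 0.09  0.37 -1.43]
 [ 0.14  0.44 -1.71]
 [-0.    0.31 -2.35]
 [-1.17  0.25 -2.4 ]] [ 0.5  -0.12  0.1 ]
```

About 2 N, so it is empty. It goes to the tub.

```bash
python3 -m creep '[0,0,0.02,0,0,0,0,0.05,0,0,0,0,0.075,0,0,-0.003,-0.01,0.08,0,0,-0.01,-0.035,0.08,0,0,-0.02,-0.065,0.08,0,0,-0.028,-0.1,0.08,0,0,-0.037,-0.135,0.08,0,0,-0.046,-0.17,0.08,0,0,-0.054,-0.2,0.08,0,0]'; python3 -m creep '[-0.006,-0.02,0,0,0,-0.008,-0.028,0,0,0,-0.008,-0.028,0,0,0,-0.008,-0.028,0,0,0]'; python3 - <<'E'
from h import *
print(bot.get_obs()['eef_pos'])
s=snap('scene','sc6.png')['pixels'][60:180,130:290,::-1];d=snap('side','sd6.png')['pixels'][180:384,190:390,::-1]
w=snap('wrist','w6.png')['pixels'][:,:,::-1]
cv2.imwrite('pics/g6.png',np.hstack([np.vstack([cv2.resize(s,(400,300)),cv2.resize(w,(400,300))]),cv2.resize(d,(400,600))[:600]]))
E
```

```text
clock: 14.13
eef_pos: [0.4417, -0.3211, 0.1822]
tool_rot: [0.152, 0.988, -0.0, -0.001]
ft_force: [0.1, -0.9, -2.1]
grip_width: 0.0237
grasp_force: 59.3
clock: 14.47
eef_pos: [0.4347, -0.3464, 0.1824]
tool_rot: [0.152, 0.988, 0.001, -0.001]
ft_force: [-1.2, 0.3, -2.4]
grip_width: 0.024
grasp_force: 59.3
[ 0.43470519 -0.34638657  0.1823945 ]
```

View pics/g6.png

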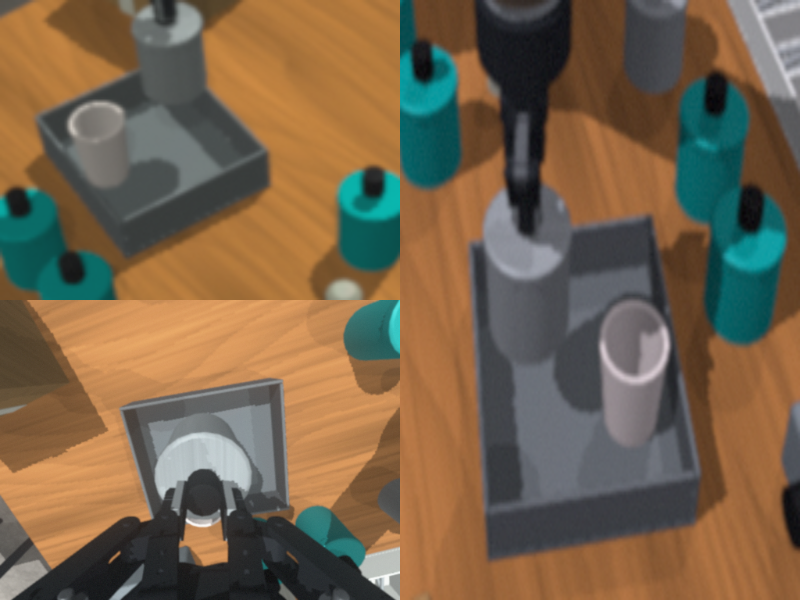

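The wrist view shows the canister (200,465) inside the tub walls and clear of the mug. I shift 6 mm towards +x for wall clearance, then lower it.

```bash
python3 -m creep '[0.006,0,0,0,0,0.006,0,-0.015,0,0,0.006,0,-0.035,0,0,0.006,0,-0.055,0,0,0.006,0,-0.073,0,0,0.006,0,-0.086,0,0,0.006,0,-0.094,0,0,0.006,0,-0.098,0,0,0.006,0,-0.1,0,0,0.006,0,-0.1,0,0]'; python3 -m creep '[0,0,-0.001,0,0,0,0,-0.001,0,0,0,0,-0.002,0,0,0,0,-0.002,0,0]';python3 -m creep '[0,0,-0.001,0,0,0,0,-0.001,0,0,0,0,-0.001,0,0]'
```

```text
clock: 15.45
eef_pos: [0.4418, -0.3467, 0.0836]
tool_rot: [0.151, 0.989, -0.0, 0.0]
ft_force: [0.0, 0.5, -1.5]
grip_width: 0.0232
grasp_force: 59.3
clock: 15.78
eef_pos: [0.4414, -0.347, 0.0817]
tool_rot: [0.151, 0.988, -0.0, 0.0]
ft_force: [0.8, -0.1, -2.1]
grip_width: 0.0237
grasp_force: 59.3
clock: 16.03
eef_pos: [0.4412, -0.3468, 0.0803]
tool_rot: [0.151, 0.988, 0.0, -0.0]
ft_force: [-0.6, 0.1, -2.2]
grip_width: 0.0234
grasp_force: 59.3
```

```bash
python3 -m creep '[0,0,-0.001,0,0,0,0,-0.001,0,0,0,0,-0.001,0,0]';python3 -m creep '[0,0,-0.001,0,0,0,0,-0.001,0,0,0,0,-0.001,0,0]'
```

```text
clock: 16.28
eef_pos: [0.4413, -0.3471, 0.0798]
tool_rot: [0.151, 0.988, -0.0, 0.0]
ft_force: [-1.1, 0.1, 2.2]
grip_width: 0.0236
grasp_force: 59.6
clock: 16.53
eef_pos: [0.4415, -0.3472, 0.0797]
tool_rot: [0.151, 0.988, -0.001, 0.001]
ft_force: [-2.8, 0.5, 6.7]
grip_width: 0.0234
grasp_force: 60.4
```

```bash
python3 -m creep '[0,0,0.001,0,0.03,0,0,0.001,0,0.05,0,0,0.001,0,0.06,0,0,0.001,0,0.06,0,0,0.001,0,0.06,0,0,0.01,0,0.06,0,0,0.03,0,0.06,0,0,0.06,0,0.06,0,0,0.09,0,0.06,0,0,0.12,0,0.06]'; python3 -m creep '[-0.04,0.04,0.04,0,0.06,-0.08,0.06,0.07,0,0.06,-0.11,0.09,0.08,0,0.06,-0.11,0.09,0.08,0,0.06,-0.11,0.09,0.08,0,0.06]'; python3 - <<'E'
from h import *
np.set_printoptions(precision=3,suppress=True)
print(bot.get_obs()['clock'])
for cam in ['scene','side']:
    c=snap(cam,cam+'7.png')
    for t in ['canister_a','cup','mug','shaker','jar']:
        for r in bot.place_of(cam,t)[:7]:
            uv=np.array(r['centre'])*[512,384];print(cam,t,round(r['score'],2),ground(c,uv,0)[:2])
a,b=[cv2.imread(f'pics/{k}7.png') for k in('scene','side')]
cv2.imwrite('pics/end.png',np.hstack([cv2.resize(a,(400,300)),cv2.resize(b,(400,300))]))
E
```

```text
clock: 17.37
eef_pos: [0.441, -0.3466, 0.2]
tool_rot: [0.151, 0.988, 0.0, -0.0]
ft_force: [1.5, -0.2, 0.4]
grip_width: 0.0601
grasp_force: 0.0
clock: 17.78
eef_pos: [0.3282, -0.2543, 0.2833]
tool_rot: [0.151, 0.988, -0.001, 0.002]
ft_force: [-1.2, 0.6, -1.0]
grip_width: 0.0599
grasp_force: 0.0
17.7833
scene canister_a 0.86 [ 0.381 -0.073]
scene canister_a 0.77 [ 0.436 -0.354]
scene canister_a 0.63 [0.487 0.351]
scene canister_a 0.62 [0.343 0.057]
scene canister_a 0.57 [ 0.672 -0.045]
scene canister_a 0.57 [ 0.667 -0.314]
scene canister_a 0.56 [ 0.683 -0.194]
scene cup 0.97 [0.607 0.373]
scene cup 0.53 [0.479 0.359]
scene cup 0.43 [ 0.529 -0.373]
scene mug 0.68 [ 0.522 -0.374]
scene shaker 0.77 [ 0.484 -0.014]
scene jar 0.78 [0.676 0.167]
side canister_a 0.97 [ 0.688 -0.194]
side canister_a 0.82 [ 0.439 -0.34 ]
side canister_a 0.8 [ 0.68  -0.038]
side canister_a 0.76 [ 0.673 -0.314]
side canister_a 0.73 [ 0.381 -0.076]
side canister_a 0.72 [0.491 0.353]
side canister_a 0.7 [0.355 0.077]
side cup 0.58 [0.596 0.385]
side cup 0.17 [ 0.475 -0.363]
side mug 0.77 [ 0.537 -0.373]
side shaker 0.7 [ 0.482 -0.011]
side shaker 0.42 [ 0.483 -0.356]
side jar 0.69 [0.664 0.155]
```

View pics/end.png

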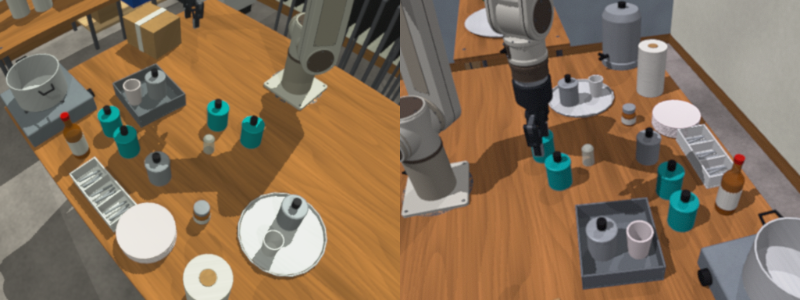

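The full canister stands on the tray at (292,210) and the empty one in the tub beside the mug at (602,240). The third stands untouched on the table, at (157,170) in the scene view and (648,147) in the side view. Nothing else has moved. The two weights, 8.5 N and about 2 N, leave only half full for the third.

```bash
python3 -c "
from workcell import bot
print(bot.job_done())"
```

```text
the job is handed in; nothing more can be done
None
```

I handed the job in at about 18 s: the full canister (8.5 N when lifted) is on the tray, the empty one (about 2 N) is in the tub, and the third, which I never lifted and take as half full by elimination, is still on the table; no verdict came back.

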